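# Raise the recipe stand and hold a bag clip open around the card

## Task

Raise the folded panel of the recipe stand (the peg at its side is there to grip) until the panel stands upright, and leave it standing there. Then squeeze the handles of the spring clip that sits on its little rest, take it off, and hold it wide open, jaws down, around the middle of the card's top edge so that the edge is well inside the jaws but the clip does not touch card or stand, ready for a second card to be slipped in. Finish while holding it there, and leave the candle, the lime and the mug where they are.

Things in the scene. Friction and masses are not known exactly. Their poses are not given: they have to be found in the camera images.
- stand: Folding recipe stand of light wood, near the middle, left of the books, fixed. Base slab 130 x 120 x 14 mm; origin at the centre of its underside, x pointing to the hinge side (away from the robot), y along the hinge, z up. Its panel starts folded down towards the robot. The fixed row of books to its right is up to 285 mm tall: pass above or in front.
- panel (a joint): Angle of the stand's panel (rad): 0 flat over the base, 1.57 upright, 2.2 fully back; starts between 0.25 and 0.6. Stiff hinge: stays where left; needs 6 to 9 N at the peg. Panel 100 mm wide, 8 thick, reaching 100 mm from the hinge axis. A rigid white card, 3 mm thick, 80 wide, is fixed to its underside (facing the robot when upright) and stands out 45 mm past its free edge.
- stand_hinge (a point): Middle of the panel's hinge axis, in the stand's frame at x 50, y 0, z 30 mm. The axis runs along the stand's y.
- peg (a point): Grip point of the round wooden peg on the panel's left (+y) side: a bar 12 mm in diameter parallel to the hinge axis, from 50 to 95 mm left of the stand's middle plane; this point is on its axis at 82 mm, 85 mm from the hinge axis, at the panel's mid-thickness. The peg can turn between the fingers while the panel is raised.
- card_edge (a point): Middle of the card's free edge (mid-thickness), 145 mm from the hinge axis and, measured across the panel, 5.5 mm off it to the panel's underside. With the panel upright it is the card's top edge, about 175 mm above the surface and 5.5 mm nearer the robot than the hinge axis.
- rest: Small fixed rest at the left of the surface: wooden block 70 x 60 x 12 mm with an upright steel fin 3 mm thick, 56 mm long and 26 mm tall, running along its y. Origin at the centre of its underside.
- clip: Dark steel bag clip, 50 g, 40 mm wide, upright on the rest with its jaws shut on the fin. Origin on the hinge pin (54 mm up at the start), always midway between the levers; y along pin and fin, z up to the handles, x from lever to lever. Handle plates reach 42 mm above the pin, 44 mm apart over the outer faces at the top when shut; fully squeezed along x they are parallel and 28 mm over all.
- lever_a (a joint): Opening of one lever (rad); the other mirrors it. 0 shut on the 3 mm fin, 0.20 fully open at a hard stop (about 19 mm between jaw tips, 14 mm at the upper ends of the 14 mm high pads). Spring 0.8 N m/rad with preload: about 4 N at the handle ends starts it, about 10 N on each handle reaches the stop; 20 N holds it there.
- jaw_tips (a point): Between the clip's jaw tips, 42 mm below the pin, midway between the jaws. The throat between the levers is free up to 7 mm below the pin.
- candle_3: Candle in a glass tumbler, 76 mm wide, 90 mm high, loose at the back; origin at the centre of its underside. Leave it.
- lime_1: Lime, 55 x 47 x 48 mm, loose, right of the stand near the front edge. Leave it.
- mug_1: Small white mug upside down, 62 x 88 x 50 mm, loose, in front of the books. Leave it.
Things that resemble listed ones, but are neither listed nor needed, are in the scene too. What is shaped like the clip but blue or turquoise is not meant.

How it is judged:
By the outcome, as a careful person would: the job done as asked, in the order asked, and still so for the second after the job is handed in, while the arm keeps its last pose, push and grip.
It also fails if it takes over 67 s, if anything falls off the work surface, if the arm or the gripper's body presses on something with over 40 N, if the wrist force passes 120 N, or if a joint passes its speed limit or range.

## Robot

A 6-joint arm with a two-finger parallel gripper is mounted at the origin on a cart in front of the work surface, level with it; the furniture and walls round the work are solid. World frame = base frame: x ahead of the robot, y to its left, z up, the work surface at z = 0. Lengths are in mm, angles in rad, forces in N, time in s.
With the tool pointing down it reaches from about 275 to 825 mm from the base axis. Payload 5.2 kg.
Tool frame: the origin (TCP) lies at the very end of the fingers, on their centre line; the grasp point (between the pads) lies 19 mm behind it; z points along the fingers, y is the line along which they close (so a half turn about z gives the same grasp; the last joint's range is limited). The gripper opens to 93 mm and grips with 3 to 60 N. Pads are 15 mm wide; open, the fingers measure 128 mm over their backs; the gripper's body (75 mm by 188 mm) begins 65 mm behind the grasp point.
Start: joints at [-1.466, 0.259, 1.535, -0, 1.348, -0.203], TCP at [166.65, -524.149, 218.653] pointing down, gripper open.
Joint ranges: [-3.14, 3.14], [-0.91, 2.08], [0.19, 2.58], [-1.22, 4.36], [0.22, 2.71], [-3.12, 3.12]. Speed limits (rad/s): [2.57, 2.57, 3.14, 3.14, 3.14, 3.14].

## Interface

Orientations are given as [roll, pitch, yaw] about the fixed x, y, z axes, in that order (R = Rz(yaw) Ry(pitch) Rx(roll)).
In Python, from bench import robot gives the robot as it stands. The module is installed in compiled form; this text tells all that it offers. Calls block until the motion is done:
- robot.move_ptp(position, orientation): joint-space move of the TCP to a pose.
- robot.move_linear(position, ori=None, speed=150, f_stop=None): straight line of the TCP; ori=None keeps the orientation; speed is the mean speed in mm/s. With f_stop (N) it stops when the force on the tool has changed by that much, and returns True; else False.
- robot.move_j(angles): joint-space move.
- robot.move_gripper(opening): opening from 0.0 (shut) to 1.0 (fully open); the grip force is fixed at half the most; returns when the fingers have stopped.
- robot.sleep(seconds).
- robot.inverse_kinematics(position, orientation): joint angles nearest the present ones, or None.
- robot.get_image(name): name is "scene" or "top" or "wrist"; returns a dict with "img" (480x640x3 uint8, blue, green, red), "fovy" (degrees; the focal length in pixels is half the picture's height over the tangent of half this angle, whatever the lens; pixels are square), "cx", "cy" (the principal point, pixels), "eye" and "orientation" of the camera in the world. Camera axes: x right, y down, z forward; pixel columns grow to the right and rows downward; lengths in mm; the calibration is good to about 2 mm. A picture is of the moment at which its call begins. There is no depth.
A pose or a line that the arm cannot do raises robot.MotionError and nothing moves.
- robot.hand_in(): hands the job in; it is judged then, once.
Readings, each from a call of its own:
- robot.current_t(): time.
- robot.current_qpos(): joint angles.
- robot.current_joint_vel(): joint speeds.
- robot.current_joint_efforts(): joint torques, N m.
- robot.current_tcp_pos(): TCP position.
- robot.current_eef_rot(): TCP orientation.
- robot.current_contact_force(): force on the tool from outside, world axes, zero at the start.
- robot.current_ft_torque(): the same for the moment, N m.
- robot.current_gripper_width(): opening from 0.0 (shut) to 1.0 (fully open).
- robot.current_finger_force(): force on a finger pad.
Only numpy, scipy, OpenCV 4.12 (cv2) and the standard library are available. Lean on these libraries where they do the work, as an engineer would, in place of code of your own. Each camera call takes 0.05 s, during which the arm holds its last target. There are 200 camera calls.

## Working session

There is one attempt and no reset: what is moved stays moved. The work goes in short steps, each a Python script; the robot and the scene stay as the last script left them, time stands still between calls to the robot, and variables do not carry over. Pictures are saved under pics/ and viewed, at most 10 in all, crops included, and the job is handed in when it is done.

```bash
mkdir -p pics; cat > h.py <<'E'
import numpy as np, cv2
from scipy.spatial.transform import Rotation as R
from bench import robot
def shot(n,f):
    d=robot.get_image(n); cv2.imwrite(f'pics/{f}.png',d['img']); np.save(f'pics/{f}.npy',{k:v for k,v in d.items() if k!='img'},allow_pickle=True); return d
def load(f): return np.load(f'pics/{f}.npy',allow_pickle=True).item()
def rot(d):
    o=np.array(d['orientation'],float)
    return o if o.shape==(3,3) else R.from_euler('xyz',o).as_matrix()
def foc(d): return 240/np.tan(np.radians(d['fovy'])/2)
def ray(d,u,v): return rot(d)@np.array([(u-d['cx'])/foc(d),(v-d['cy'])/foc(d),1])
def onz(d,u,v,z):
    r=ray(d,u,v); e=np.array(d['eye'],float); return e+r*(z-e[2])/r[2]
def proj(d,p):
    c=rot(d).T@(np.array(p,float)-np.array(d['eye'],float)); return np.round([d['cx']+foc(d)*c[0]/c[2],d['cy']+foc(d)*c[1]/c[2]],1)
def tri(*obs):
    A=np.zeros((3,3));b=np.zeros(3)
    for d,u,v in obs:
        r=ray(d,u,v);r/=np.linalg.norm(r);P=np.eye(3)-np.outer(r,r);A+=P;b+=P@np.array(d['eye'],float)
    return np.linalg.solve(A,b)
E
python3 -c "
from h import *
for n in ('scene','top'):
    d=shot(n,n+'0'); print({k:v for k,v in d.items() if k!='img'})
print(robot.current_t())
"
```

```text
{'fovy': 45.24809440031565, 'cx': 314.9943160212493, 'cy': 240.62606633548052, 'eye': array([-134.4866307 ,  586.09158345,  740.28592096]), 'orientation': array([-2.25333002, -0.00635953, -2.20667961])}
{'fovy': 53.31881843001743, 'cx': 315.40220874456264, 'cy': 237.20395240224533, 'eye': array([ 430.64094015,   68.19679379, 1044.72325035]), 'orientation': array([-3.03461488,  0.01066332, -1.54912659])}
0.1
```

View pics/scene0.png

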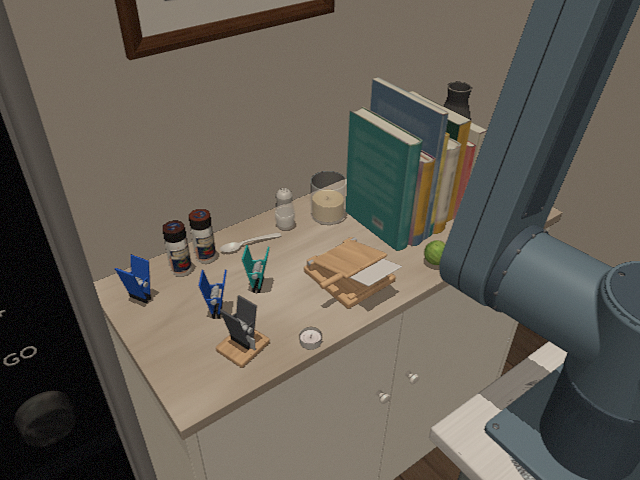

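View pics/top0.png

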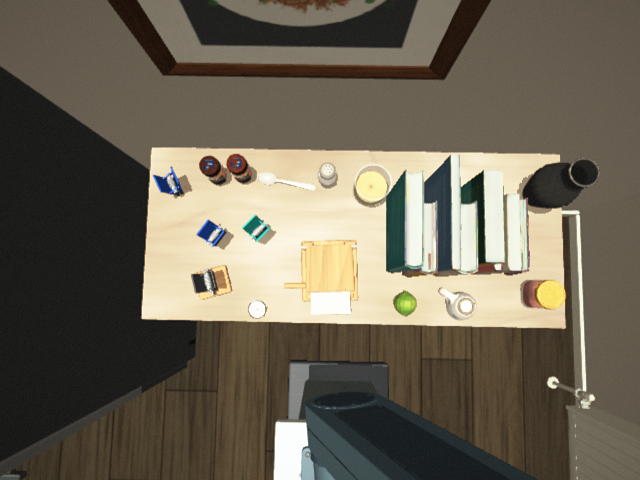

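Clip candidates in the scene picture are blue (135,280), blue (213,295), turquoise (256,270) and dark on a wooden block (240,325). The dark one on its rest is the clip that is meant. The stand is at (352,272) with its peg at about (335,280). Next I'll check both in one enlarged crop.

```bash
python3 -c "
from h import *
s=cv2.imread('pics/scene0.png');t=cv2.imread('pics/top0.png')
def c(i,x,y,w,h): return cv2.resize(i[y:y+h,x:x+w],(400,300),interpolation=cv2.INTER_CUBIC)
# scene clip (205,290) 100x75 x4 ; scene stand (300,232) 107x80 ->use 100x75 
o=np.vstack([np.hstack([c(s,200,292,100,75),c(s,303,235,100,75)]),np.hstack([c(t,175,250,80,60),c(t,280,240,100,75)])])
cv2.imwrite('pics/crop1.png',o)"
```

```text
(no output)
```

View pics/crop1.png

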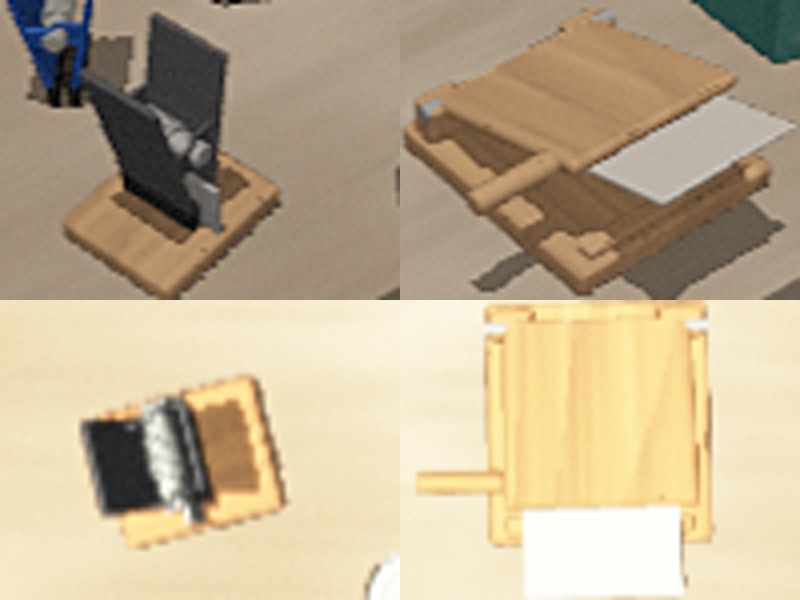

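```bash
cat > fit.py <<'E'
from h import *
from scipy.optimize import least_squares
S,T=load('scene0'),load('top0')
def W(p,l): 
    c,s=np.cos(p[2]),np.sin(p[2]); return [p[0]+c*l[0]-s*l[1],p[1]+s*l[0]+c*l[1],l[2]]
def pan(th,r,n,y): return [50-r*np.cos(th)+n*np.sin(th),y,30+r*np.sin(th)+n*np.cos(th)]
st=[(S,lambda t:[-65,60,0],348.75,307.5),(S,lambda t:[65,60,7],304.2,270),
(T,lambda t:[65,60,14],301,241.3),(T,lambda t:[65,-60,14],357,241.3),(T,lambda t:[-65,60,14],302.2,301.2),(T,lambda t:[-65,-60,14],357.7,300.3),
(T,lambda t:pan(t,85,0,95),284,285.8),(S,lambda t:pan(t,85,0,95),323.5,285),
(S,lambda t:pan(t,100,4,50),346,276.5),(S,lambda t:pan(t,100,4,-50),387.2,254.5),(T,lambda t:pan(t,100,4,50),306.5,291.2),(T,lambda t:pan(t,100,4,-50),354.2,290.8),
(S,lambda t:pan(t,145,-5.5,-40),401.7,266.7),(S,lambda t:pan(t,145,-5.5,40),368,285.5),(T,lambda t:pan(t,145,-5.5,40),311,314.2),(T,lambda t:pan(t,145,-5.5,-40),350.5,314)]
f=lambda p:np.concatenate([proj(d,W(p,l(p[3])))-[u,v] for d,l,u,v in st])
r=least_squares(f,[430,60,0,.4],loss='soft_l1',diff_step=1e-3);print('stand',r.x);print(np.round(r.fun.reshape(-1,2),1).tolist())
p=r.x
print('hinge',W(p,[50,0,30]),'peg',W(p,pan(p[3],85,0,82)))
cl=[(S,[-35,30,12],None)]
rs=[(T,[-35,-30,12],199.4,299),(T,[35,-30,12],231.6,290),(T,[35,30,12],225.4,265.2),(S,[35,-30,12],269.5,339),(S,[-35,-30,0],242.5,366.5),(S,[-35,30,12],216.2,348.2)]
g=lambda p:np.concatenate([proj(d,W(p,l))-[u,v] for d,l,u,v in rs])
r=least_squares(g,[430,270,-1.4],loss='soft_l1',diff_step=1e-3);print('rest',r.x);print(np.round(r.fun.reshape(-1,2),1).tolist())
print('clip centre z96',onz(T,204.2,280,96))
for s,e in [((192,274),(196,292.6)),((211,264),(217.5,289.6))]:
    a,b=onz(T,*s,96),onz(T,*e,96);v=b-a;print(a,b,np.arctan2(v[1],v[0]))
E
python3 fit.py
```

```text
stand [4.69092672e+02 5.02606095e+01 3.48884618e-18 6.58037895e+00]
[[-0.9, 2.5], [0.9, -2.4], [1.1, -1.2], [0.5, 0.0], [-1.6, -0.6], [-0.9, 1.5], [-0.8, -1.6], [-2.5, -0.1], [0.4, -1.3], [2.0, -1.2], [-1.7, -0.1], [-0.4, 1.4], [1.1, 0.6], [0.1, 0.4], [-1.9, -0.1], [-1.8, 0.9]]
hinge [np.float64(519.0926716467791), np.float64(50.26060946066606), 30] peg [np.float64(437.8188964490605), np.float64(132.26060946066605), np.float64(54.891232695684145)]
rest [440.60413363 302.25863161  -7.58008988]
[[0.0, 0.2], [-0.5, 1.0], [-0.7, -1.2], [1.7, -1.5], [0.1, 2.2], [-0.9, -2.4]]
clip centre z96 [442.46884502 299.04673041  96.        ]
[453.80413364 323.87522206  96.        ] [417.32565035 314.13900391  96.        ] -2.8807695928116757
[474.43566274 286.96738945  96.        ] [424.14078363 271.8083412   96.        ] -2.848848821599722
```

```bash
sed -i 's/return np.round(\(\[d.*\]\),1)/return np.array(\1)/' h.py; sed -i 's/,diff_step=1e-3//' fit.py; python3 fit.py
```

```text
stand [4.70499543e+02 5.03861015e+01 3.39296087e-02 2.84372073e-01]
[[0.2, 2.2], [0.1, -1.8], [0.0, -0.9], [-0.6, -1.6], [-0.6, -0.3], [0.0, -0.1], [-0.3, -0.5], [-1.3, 0.8], [1.2, -0.9], [1.5, -1.8], [-1.0, 0.3], [0.2, 0.1], [1.3, 0.0], [1.5, 0.5], [-0.4, 0.0], [-0.4, -0.2]]
hinge [np.float64(520.470765148088), np.float64(52.082256500102176), 30] peg [np.float64(436.1497974822497), np.float64(131.26740328679858), np.float64(53.84715790751568)]
rest [440.46776891 302.10835563  -1.29936761]
[[0.1, 0.2], [-0.5, 1.1], [-0.6, -1.1], [1.9, -1.5], [0.2, 2.2], [-0.8, -2.4]]
clip centre z96 [442.46884502 299.04673041  96.        ]
[453.80413364 323.87522206  96.        ] [417.32565035 314.13900391  96.        ] -2.8807695928116757
[474.43566274 286.96738945  96.        ] [424.14078363 271.8083412   96.        ] -2.848848821599722
```

```bash
python3 - <<'E'
from h import *
print(robot.current_eef_rot())
for y in (1.605,-1.537):
  print(y,[np.round(robot.inverse_kinematics(p,[np.pi,0,y]),2).tolist() for p in ([436,131,160],[436,131,35],[520,134,96],[520,52,230])])
for y in (.27,.27-np.pi): print(y,np.round(robot.inverse_kinematics([441,301,70],[np.pi,0,y]),2))
E
```

```text
[-3.14001127e+00 -3.27085955e-04  3.07777871e-01]
1.605 [[0.05, 0.14, 1.84, -0.0, 1.16, 0.01], [0.05, 0.31, 1.99, -0.0, 0.84, 0.01], [0.04, 0.35, 1.73, -0.0, 1.06, 0.01], [-0.11, 0.2, 1.58, 0.0, 1.36, -0.15]]Traceback (most recent call last):
  File "<stdin>", line 4, in <module>
    return _wrapfunc(a, 'round', decimals=decimals, out=out)
    return _wrapit(obj, method, *args, **kwds)
    result = getattr(arr, method)(*args, **kwds)
TypeError: unsupported operand type(s) for *: 'NoneType' and 'float'
```

```bash
python3 - <<'E'
from h import *
P=np.pi
robot.move_ptp([100,-340,300],[P,0,.31])
robot.move_ptp([340,125,280],[P,0,1.605])
robot.move_ptp([425,129,175],[P,0,1.605])
d=shot('wrist','w1')
print(robot.current_t(),d['eye'],d['orientation'],d['fovy'])
T=load('top0')
hx,hy,yaw,th=520.5,52.1,.034,.284
e=np.array([np.cos(yaw),np.sin(yaw)]);f=np.array([-e[1],e[0]])
def W(r,y,n=0):
    q=np.array([hx,hy])+e*(-r*np.cos(th)+n*np.sin(th))+f*y; return [*q,30+r*np.sin(th)+n*np.cos(th)]
for k in (50,82,95): print('peg',k,W(85,k),proj(d,W(85,k)))
print('clip',proj(d,[441,301,54]))
E
```

```text
3.5 [422.48209458 206.56824262 340.27980473] [2.85714729e+00 2.77624300e-03 3.33980025e-02] 70.4940300315187
peg 50 [np.float64(437.252386868353), np.float64(99.29740392095403), np.float64(53.81680018402864)] [337.70823356 267.66107667]
peg 82 [np.float64(436.16459647757057), np.float64(131.2789097026667), np.float64(53.81680018402864)] [338.09027614 233.21552844]
peg 95 [np.float64(435.7226816313152), np.float64(144.27139642648748), np.float64(53.81680018402864)] [338.25218116 218.61792185]
clip [355.08160187   9.20697659]
```

View pics/w1.png

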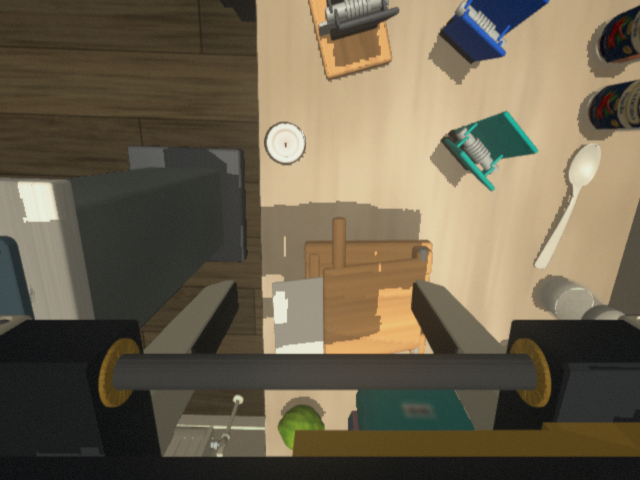

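The wrist view shows the peg running from (338,267) to (338,219), matching the prediction to within a pixel. I'll grip it and raise the panel.

```bash
cat > raise.py <<'E'
from h import *
O=[np.pi,0,1.605]
hx,hy,yaw,th0=520.5,52.1,.034,.284
e=np.array([np.cos(yaw),np.sin(yaw)]);f=np.array([-e[1],e[0]])
def tcp(th):
    q=np.array([hx,hy])+e*(-85*np.cos(th))+f*82; return [*q,30+85*np.sin(th)-19]
if __name__=='__main__':
    robot.move_gripper(.5)
    p=tcp(th0); robot.move_linear([p[0],p[1],100],O)
    print('stop',robot.move_linear(p,O,80,f_stop=15),robot.current_tcp_pos())
    robot.move_gripper(0); print('w',robot.current_gripper_width()*93,robot.current_contact_force(),robot.current_finger_force())
    for th in np.linspace(th0,np.pi/2,10)[1:]:
        robot.move_linear(tcp(th),O,60)
        print(round(th,2),np.round(robot.current_contact_force(),1),round(robot.current_gripper_width()*93,1))
    shot('scene','s2');shot('top','t2');print(robot.current_t(),robot.current_tcp_pos())
E
python3 raise.py
```

```text
stop False [436.58349421 131.31306723  35.20834439]
w 11.271970534870055 [ 3.11502702  0.60507554 -2.22784957] 29.996451437473297
0.43 [ 2.7  0.7 -0.7] 10.7
0.57 [ 3.2  0.5 -3.6] 10.8
0.71 [-0.1  0.4 -5.4] 11.2
0.86 [-5.9 -0.  -3. ] 11.1
1.0 [-10.7  -1.3   2.9] 10.9
1.14 [-16.1  -0.8  12.2] 11.2
1.28 [-14.8  -0.2  16.1] 11.0
1.43 [-10.3  -0.7  11.8] 11.1
1.57 [-6.7  0.9  8.7] 11.2
9.9417 [517.45931948 134.31507667  98.15095217]
```

```bash
python3 - <<'E'
from h import *
s=cv2.imread('pics/s2.png');t=cv2.imread('pics/t2.png')
o=np.hstack([cv2.resize(s[180:330,290:424],(400,448),interpolation=cv2.INTER_CUBIC),cv2.resize(t[200:334,270:390],(400,448),interpolation=cv2.INTER_CUBIC)])
cv2.imwrite('pics/crop2.png',o)
E
```

```text
(no output)
```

View pics/crop2.png

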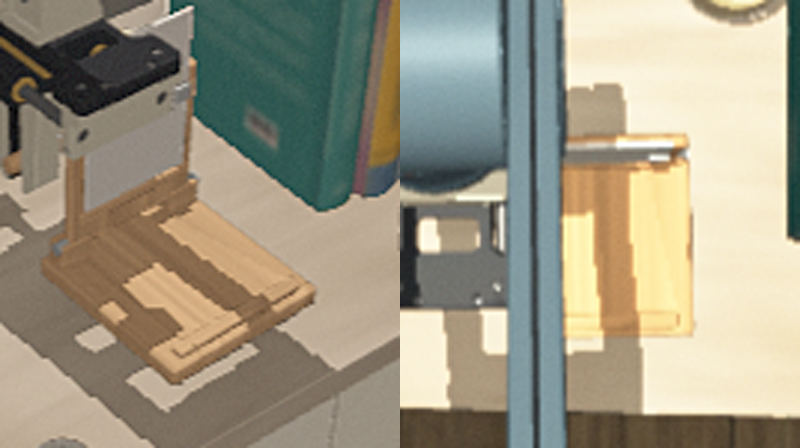

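The panel stands upright. I'll release, lift, go above the clip and look again.

```bash
python3 - <<'E'
from h import *
O=[np.pi,0,1.605]
robot.move_gripper(.45)
p=robot.current_tcp_pos(); robot.move_linear([p[0],p[1],240],O)
print(robot.current_contact_force())
robot.move_gripper(.8)
robot.move_ptp([425,292,200],[np.pi,0,.27])
s=shot('scene','s3');t=shot('top','t3');w=shot('wrist','w3')
def c(i,x,y,w_,h,W,H): return cv2.resize(i[y:y+h,x:x+w_],(W,H),interpolation=cv2.INTER_CUBIC)
cv2.imwrite('pics/crop3.png',np.hstack([c(s['img'],300,180,100,150,400,600),np.vstack([c(t['img'],290,230,80,60,400,300),c(w['img'],200,130,400,300,400,300)])]))
print(robot.current_t(),w['eye'],proj(w,[441,301,54]))
E
```

```text
[-0.72884338  0.41859256 -0.32823248]
14.1083 [501.07827991 312.28693635 365.21185099] [319.39039713 210.28587277]
```

View pics/crop3.png

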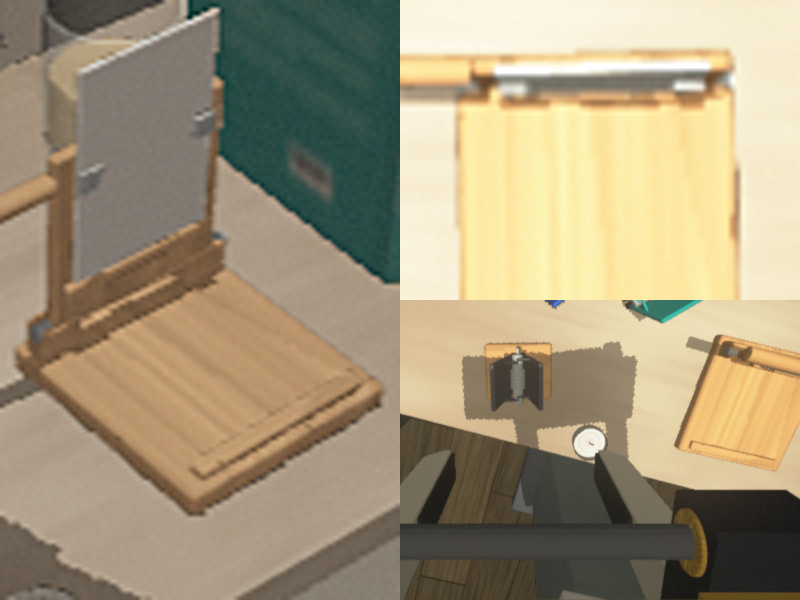

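View pics/w3.png

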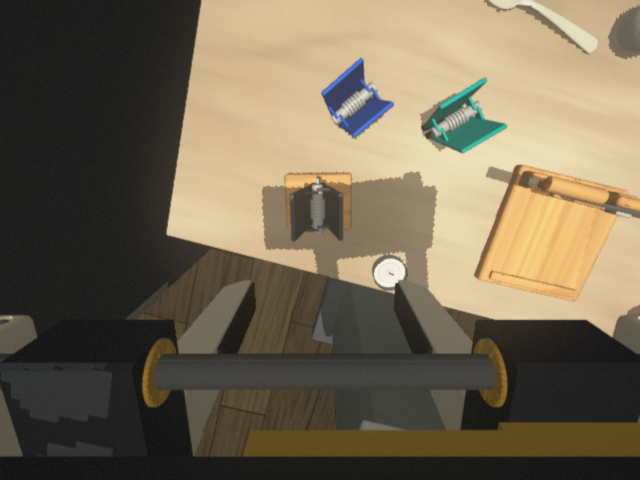

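The rest and clip appear at (318,211), square to the gripper, about 1 mm left of prediction. The panel and card stand upright with their corners visible. I'll check the panel angle numerically and squeeze the clip.

```bash
python3 - <<'E'
from h import *
S,T=load('s3'),load('t3')
hx,hy,yaw=520.5,52.1,.034
e=np.array([np.cos(yaw),np.sin(yaw)]);f=np.array([-e[1],e[0]])
obs={40:((319.5,198),(309,243.5)),-40:((354.5,182.5),(352,243.5))}
for y,(a,b) in obs.items():
    q=[*(np.array([hx,hy])-5.5*e+f*y),175]
    print(y,'pred',np.round(q,1),proj(S,q)-a,proj(T,q)-b,'tri',tri((S,*a),(T,*b)),onz(T,*b,175))
O=[np.pi,0,.27]
x,y=440.6,302.2
robot.move_ptp([x,y,130],O)
w=shot('wrist','w4')
print('stop',robot.move_linear([x,y,66],O,80,f_stop=8),robot.current_tcp_pos())
robot.move_gripper(0); robot.sleep(.3)
print('w',robot.current_gripper_width()*93,robot.current_contact_force(),robot.current_finger_force(),robot.current_t())
w=shot('wrist','w5')
cv2.imwrite('pics/crop5.png',np.hstack([cv2.resize(i['img'][100:360,160:480],(400,325)) for i in (dict(img=cv2.imread('pics/w4.png')),w)]))
E
```

```text
40 pred [513.6  91.9 175. ] [ 0.79119331 -1.24242488] [-0.4980703 -0.8999088] tri [513.183848    92.10359802 172.557658  ] [512.01052248  90.94128481 175.        ]
-40 pred [516.4  11.9 175. ] [ 0.72869113 -1.46826538] [ 0.29063803 -1.48215238] tri [514.65927228  13.25939141 173.18856869] [513.63331243  12.4297689  175.        ]
stop False [441.01023531 302.37761828  66.45831719]
w 27.534069086412753 [-1.16729279  1.58708813  9.78028919] 29.791620075702667 16.6417
```

View pics/crop5.png

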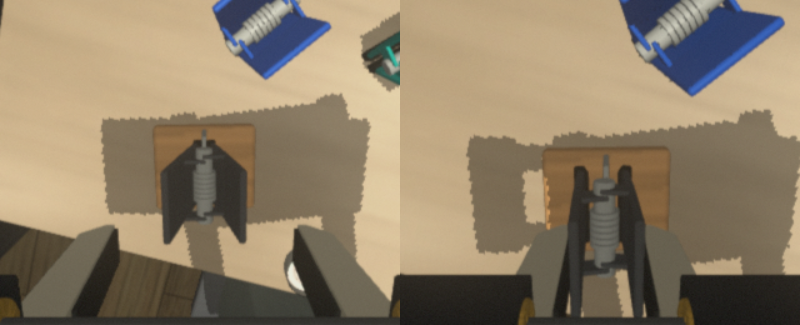

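The handles are parallel with the clip fully squeezed (27.5 mm). I'll lift it off and carry it above the card.

```bash
python3 - <<'E'
from h import *
p=robot.current_tcp_pos(); O=[np.pi,0,1.605]
robot.move_linear([p[0],p[1],130],speed=80)
print(robot.current_contact_force(),robot.current_gripper_width()*93)
robot.move_linear([p[0],p[1],300])
robot.move_ptp([470,120,300],O)
robot.move_linear([514.3,52.3,265],O)
s=shot('scene','s6');w=shot('wrist','w6');t=shot('top','t6')
print(robot.current_t(),robot.current_tcp_pos(),w['eye'])
cv2.imwrite('pics/crop6.png',np.hstack([cv2.resize(s['img'][110:260,280:380],(400,600),interpolation=cv2.INTER_CUBIC),cv2.resize(w['img'][180:480,220:420],(400,600),interpolation=cv2.INTER_CUBIC)]))
E
```

```text
[ 0.08952679 -0.09239464  0.32517539] 27.50108764613231
21.325 [514.1310777   53.03925877 265.63757484] [511.39325131 130.9715552  430.55366105]
```

View pics/crop6.png

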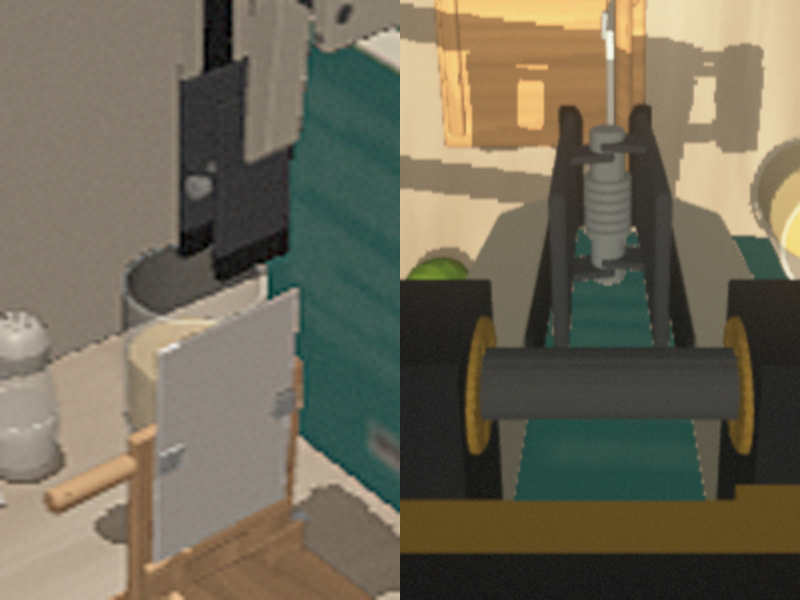

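```bash
python3 - <<'E'
from h import *
S,Wc=load('s6'),load('w6'); yaw=.034
e=np.array([np.cos(yaw),np.sin(yaw),0]);f=np.array([-e[1],e[0],0]);z=np.array([0,0,1])
c=np.array([514.1,53.0,253.1])
print('pin+y end',proj(S,c+22*f),'obs 330,156.2')
for k in(20,-20): print('tip front',k,proj(S,c-12*e+k*f-42*z))
print('obs 333.7,179.5  352,172.5')
c0=np.array([515,52,175.])
print('card end W',proj(Wc,c0+40*f),proj(Wc,c0+40*f-60*z),'S',proj(S,c0+40*f),proj(S,c0-40*f),'obs',280+157/4,110+350/4,280+297/4,110+292/4)
print('pin W',proj(Wc,c+20*f),proj(Wc,c-20*f), 'handle tops', [proj(Wc,c+k*e+20*f+42*z) for k in(-14,14)])
im=cv2.imread('pics/w6.png')
for r in (188,192,200,210,220):print(r,im[r,314:334].mean(1).astype(int))
for r in (236,240,250,260,310): print(r,im[r,286:362].mean(1).astype(int))
E
```

```text
pin+y end [329.19696101 154.27573503] obs 330,156.2
tip front 20 [334.10910807 178.56646749]
tip front -20 [352.02849253 170.73599367]
obs 333.7,179.5  352,172.5
card end W [325.84897913 196.82277589] [325.63770488 186.92868783] S [320.25177727 196.77541104] [355.19220212 181.04824949] obs 319.25 197.5 354.25 183.0
pin W [324.6579431 252.9141375] [324.56963715 318.2240596 ] handle tops [array([292.14508381, 283.18896889]), array([357.1524175 , 283.27572185])]
188 [196 197 195 195 196 191 178 196 210 190 136 128 123 120 167 179 188 189
 188 179]
192 [190 190 191 191 190 184 174 205 206 164 133 129 121 117 165 179 188 190
 187 172]
200 [124 123 125 124 124 124 124 133 157 219 241 238 198 130 162 174 187 190
 188 181]
210 [116 114 116 116 117 116 115 116 121 144 166 169 151 104 108 113 116 121
 121 118]
220 [125 123 126 122 123 122 123 123 124 137 162 161 146 104 107 111 118 120
 121 118]
236 [183 183 183 183 184 175 126 117 117 117 117 115 111  79  51  46  50  52
  54  53  50  49  48  63  95 111 111 110 111 111 112 110 112 110 109 109
 111 125 156 157 147  98 108 116 121 123 122 117 10
[... 668 characters left out ...]
58  59  57  72 110 123 126 123 126 125 122 124 122 123
 122 122 122 123]
260 [192 192 194 193 194 193 193 193 191 191 180 113  64  55  57  57  56  52
  54  62  66  68  68  69  69  71  68  69  69  67  69  69  70  71  67  67
  72  72  73  76  86 109 116 113 107 100  98 106  72  47  48  50  51  52
  51  51  52  53  54  56  54  54  57  57  70 107 119 122 123 122 122 123
 123 140 187 192]
310 [107 106 105  94  55  38  36  35  36  48  62  62  63  60  65  61  57  51
  47  47  45  47  48  48  49  50  48  48  51  63  95 106 115 117 111  79
  70  69  76  65  60  60  55  53  52  54  48  49  49  51  47  47  48  49
  46  44  43  44  46  44  48  51  59  62  63  63  61  61  58  39  35  39
  44  67  98 105]
```

Relative to the card, the clip is centred to within about 2 mm in x and 1 mm in y, and the card edge shows at (324.5,220). I'll lower it with a force guard and look.

```bash
python3 - <<'E'
from h import *
O=[np.pi,0,1.605]
print(robot.move_linear([514.5,51.9,209.3],O,50,f_stop=4),robot.current_tcp_pos(),robot.current_contact_force(),robot.current_gripper_width()*93)
s=shot('scene','s7');w=shot('wrist','w7')
print(robot.current_t())
cv2.imwrite('pics/crop7.png',np.hstack([cv2.resize(s['img'][150:240,300:375],(375,450),interpolation=cv2.INTER_CUBIC),cv2.resize(w['img'][190:298,275:377],(425,450),interpolation=cv2.INTER_CUBIC)]))
E
```

```text
False [514.76915381  51.87735713 209.67016518] [-0.03827325  0.94181748  0.24510077] 27.514319452876585
22.6917
```

View pics/crop7.png

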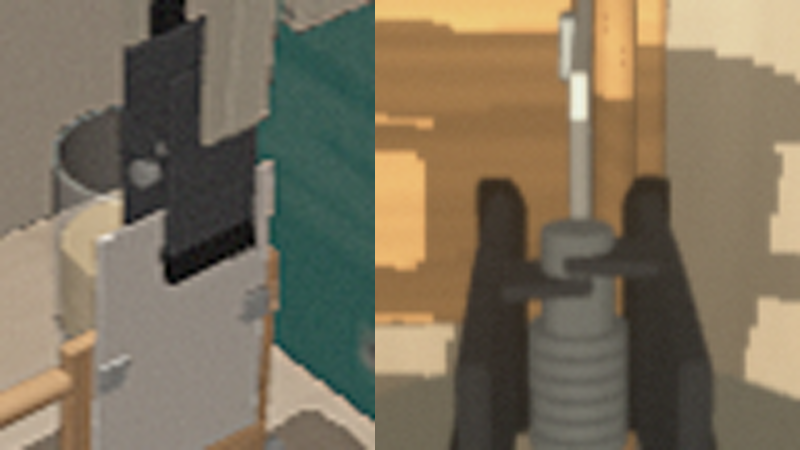

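The card edge sits about 20 mm inside the open jaws, nearly centred (card at crop x=580, jaw midline 574). I'll nudge the clip 0.7 mm to centre it and hand in.

```bash
python3 - <<'E'
from h import *
p=robot.current_tcp_pos()
print(robot.move_linear([515.2,51.9,209.3],[np.pi,0,1.605],20,f_stop=4)); robot.sleep(.5)
print(robot.current_tcp_pos(),robot.current_contact_force(),robot.current_gripper_width()*93,robot.current_finger_force(),robot.current_t())
print(robot.hand_in())
E
```

```text
False
[515.19605559  51.8906208  209.29002767] [-0.19664513 -0.42614991 -0.04673469] 27.528112644582382 29.719762802124023 23.4417
the job is handed in; nothing more can be done
None
```

I raised the panel and left it standing upright, then took the clip off its rest and handed in at 23.4 s, holding it fully squeezed, jaws down. By the pictures, the middle of the card's top edge is about 20 mm inside the jaws, and the force reading near zero suggests nothing is touching.

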